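Find the hidden release of a phone press by touch and hold its cover up

ROBOT

A 6-joint arm with a two-finger parallel gripper is mounted at the origin on the work surface. World frame = base frame: x ahead of the robot, y to its left, z up, the work surface at z = 0. Lengths are in m, angles in rad, forces in N, time in s.
With the tool pointing down it reaches from about 0.225 to 0.875 m from the base axis. Payload 3.4 kg.
Tool frame: the origin (TCP) lies on the centre line of the jaws, within the pads' length; the fingertips stand 17 mm ahead of it and the grasp point (between the pads) lies 2 mm behind it; z points along the fingers, y is the line along which they close (so a half turn about z gives the same grasp; the last joint's range is limited). The gripper opens to 85 mm and grips with 20 to 120 N. Pads are 22 mm wide; open, the fingers measure 114 mm over their backs; the gripper's body (76 mm by 85 mm) begins 54 mm behind the grasp point. The pads swing forward as they close: fully open they stand 13 mm farther back than shut.
Start: joints at [0.988, 0.276, 1.505, -0, 1.361, -0.121], TCP at [0.256, 0.515, 0.248] pointing down, gripper open.
Joint ranges: [-2.89, 2.89], [-0.75, 2.08], [0.22, 2.7], [-1.18, 4.32], [0.11, 2.71], [-2.7, 2.7]. Speed limits (rad/s): [2.57, 2.57, 3.14, 3.14, 3.14, 3.14].

INTERFACE

Orientations are given as a unit quaternion [w, x, y, z].
In Python, from rig import manip gives the robot as it stands.
- The arm moves only by the tool move_arm, never from a script. Its argument "steps" is one flat list of numbers, 7 for each row, row after row: the turn, a rotation vector about the world's x, y, z normalised to -1 to 1, where 1 is 360 degrees, then the shift along the world's x, y, z normalised to -1 to 1, where 1 is 1 m, then the opening, from -1 (shut) to 1 (fully open). A call has exactly 10 rows; each row is the pose to reach, as a shift and turn from the pose commanded when the call began, turning the shorter way round; what a row does not reach only later rows make up. A row lasts 1/10 s, in which the tool goes at most 50 mm and 8.59 degrees, less where a joint would pass 70% of its speed; a pose out of reach is approached as far as the arm can. A call with a number of a shift or a turn outside -1 to 1 is refused whole. A call with a gripper value outside its range is refused whole. The fingers move at their own pace and stop on an object; "squeeze" is the grip in N (left out, the last holds). Time passes only in rows, so rows that repeat a pose let the fingers close, or fill a call up. It gives the time, the measured TCP pose, the force, the opening and the grip force at its end, in the units of the state.
- manip.get_state(): the state, without advancing time (a new reading comes with each control period).
- manip.get_image(name): name is "scene" or "top" or "wrist"; returns a dict with "pixels" (384x512x3 uint8, blue, green, red), "fx", "fy", "cx", "cy" (pixels), "R" (3x3) and "t" (3): a world point X has camera coordinates R X + t. Camera axes: x right, y down, z forward; pixel columns grow to the right and rows downward; lengths in m; the calibration is good to about 2 mm. A picture is of the moment at which its call begins. There is no depth.
- manip.sign_off(): hands the job in; it is judged then, once.
The state is a dict: "clock": time; "qpos": joint angles; "qd": joint speeds; "effort": joint torques, N m; "position": TCP position; "ee_rot": TCP orientation; "contact_force": force on the tool from outside, world axes, zero at the start; "moment": the same for the moment, N m; "width": finger opening in m; "gripper_force": force on a finger pad.
Only numpy, scipy, OpenCV 4.12 (cv2) and the standard library are available. Lean on these libraries where they do the work, as an engineer would, in place of code of your own. Each camera call takes 0.05 s, during which the arm holds its last target. There are 200 camera calls.

TASK

The clear cover of the grey phone press is raised by a release bar that lies under the sprung black bumper strip on the press's front edge and can only be reached through one notch somewhere along that strip. Starting near either end of the strip, sweep a fingertip along it, pushing it down a little, until the tip comes into the notch; then press the release bar inside fully down, clear of the strip, and finish while holding it down so that the cover stays up. Do not touch the cover, and leave the screwdriver, bottle and jar where they are.

Things in the scene. Friction and masses are not known exactly. Their poses are not given: they have to be found in the camera images.
- press: Grey bench press, fixed, 170 (x) by 350 (y) mm; origin: centre of its underside, on the bench; x points from the strip (front) to the cover hinge (back), y along the strip, z up. End blocks (y from 100 to 175 mm either side) are 66 mm tall; the deck between them is 32 mm high. Keep the fingers closed and about upright: the fingertip's place is taken midway between the two.
- strip_mid (a point): Middle of the visible black bumper strip, on its top face, 62 mm above the bench; axes as the press. Strip 16 mm wide (x), 10 mm thick, visible 100 mm to either side (y), then running into the end blocks, 4 mm higher. Start the sweep more than 70 mm from this point, at either end. One notch, 40 mm long in y, cuts right across; its centre is up to 35 mm either side of this point: find it.
- bar_mid (a point): Middle of the grey release bar, on its top face at rest, 46 mm above the bench: straight below strip_mid by 16 mm (fixed to the press: it does not sink with the bar). The bar is 14 mm wide (x) and runs under the whole strip; only the part in the notch is bare. Free air in front of it, and 37 mm of free space behind the strip above the deck.
- cover_edge (a point): Where the middle of the clear cover's front edge lies when shut, 55 mm above the bench, 45 mm behind the strip's centre line (fixed to the press). Cover 105 (x) by 180 (y) mm; this edge rises by about 25 mm when the release is held down.
- strip (a joint): How far the whole strip (both sides of the notch together) is pushed down, m: 0 at rest, stop at 0.005. Springy: it starts to yield at about 2 N and takes about 5 N to the stop; it comes back up by itself when the tip is in the notch.
- release (a joint): How far the release bar is pushed down, m: 0 at rest (top face 46 mm above the bench), stop at 0.007 (39 mm above the bench). It takes about 4 N to start and 7 to 8 N at the stop, and springs back when let go.
- cover (a joint): Angle of the clear cover about its back hinge, rad: 0 shut; the release raises it by 0.034 rad per mm, to 0.24 when fully down; it falls when the release is let go.
- screwdriver: Loose screwdriver, 150 mm long, lying in front of the press; not to be moved.
- flux_bottle: Loose white bottle, 36 mm across and 85 mm tall, beside the press; origin at its underside; not to be moved.
- paste_jar: Loose jar, 48 mm across and 40 mm tall, beside the press; origin at its underside; not to be moved.

How it is judged:
On the way, in this order (a step that is already met when the one before it is completed fails the run):
1. a fingertip pushes the strip down (more than 0.8 mm) near one end, more than 68 mm from its middle (value of joint strip above 0.0008 m and value of joint release below 0.001 m and contact force between the fingers and anything else above 0.3 N and (y of the grasp point in the frame of strip_mid above 0.068 m or y of the grasp point in the frame of strip_mid below -0.068 m)), for 0.1 s.
2. the fingertip has moved inward along the strip (less than 65 mm from its middle), still pushing it down (value of joint strip above 0.0008 m and value of joint release below 0.001 m and contact force between the fingers and anything else above 0.3 N and not (y of the grasp point in the frame of strip_mid above 0.065 m or y of the grasp point in the frame of strip_mid below -0.065 m)), for 0.05 s.
3. the release bar is pressed down through the notch (value of joint release above 0.005 m and value of joint cover above 0.14 rad and value of joint strip below 0.001 m and contact force between the fingers and press above 1 N), for 0.2 s.
At the end, for the whole second after the job is handed in: The fingers hold the release bar at least 5 mm down (of 7 mm), pressing with more than 1 N; the cover stands raised by more than 0.14 rad; the strip is back up (less than 1 mm down) (all of step 3); the arm keeps its last pose, push and grip.
It fails at once if the cover is touched by the robot (contact force between any of the fingers, the arm and cover above 0.5 N).
It fails at once if the screwdriver is moved by more than 20 mm or lifted (distance of screwdriver from where it was at the start of the episode above 0.02 m).
It fails at once if the flux bottle is moved by more than 20 mm or lifted (distance of flux_bottle from where it was at the start of the episode above 0.02 m).
It fails at once if the paste jar is moved by more than 20 mm or lifted (distance of paste_jar from where it was at the start of the episode above 0.02 m).
It also fails if it takes over 54 s, if anything falls off the work surface, if the arm or the gripper's body presses on something with over 40 N, if the wrist force passes 120 N, or if a joint passes its speed limit or range.

## Working session

There is one attempt and no reset: what is moved stays moved. The work goes in short steps, Python scripts to look and compute and a tool call to move; the robot and the scene stay as the last step left them, time stands still between calls to the robot, and variables do not carry over. Pictures are saved under pics/ and viewed, at most 10 in all, crops included, and the job is handed in when it is done.

Besides the shell and the picture viewer there is one more tool, called after "Call:" in YAML: its name, and indented under it one key for each argument. move_arm: Moves the arm, as the interface text tells. Scaled input: -1 to 1 covers 1 m each way for a shift and 360 degrees each way for a turn. Its arguments: {"type":"object","properties":{"steps":{"type":"array"},"squeeze":{"type":"number"}},"required":["steps"]}

```bash
mkdir -p pics; python3 - <<'E'
from rig import manip
import cv2,numpy as np,pickle
d={n:manip.get_image(n) for n in("top","scene")}
pickle.dump(d,open("im.pkl","wb"))
cv2.imwrite("pics/a.png",np.vstack([cv2.resize(d["top"]["pixels"],None,fx=.78,fy=.78),cv2.resize(d["scene"]["pixels"],None,fx=.78,fy=.78)]))
cv2.imwrite("pics/top.png",d["top"]["pixels"]);cv2.imwrite("pics/scene.png",d["scene"]["pixels"])
s=manip.get_state();print(s)
for n in d:print(n,d[n]["fx"],d[n]["cx"],d[n]["cy"],d[n]["R"],d[n]["t"])
E
```

```text
{'clock': 0.1, 'qpos': array([ 9.88030311e-01,  2.76537969e-01,  1.50602997e+00,  3.12506429e-05,
        1.36068874e+00, -1.20984736e-01]), 'qd': array([-0.00057183, -0.0020031 , -0.00269705, -0.00267661,  0.00021718,
       -0.00105155]), 'effort': array([ 7.94008247e-04, -4.17694652e+01, -2.46404636e+01, -2.35438165e-04,
        5.77889135e-03,  3.88594117e-06]), 'position': array([0.25592647, 0.51440401, 0.2475133 ]), 'ee_rot': array([-3.01104011e-04,  2.28847725e-01,  9.73461877e-01, -7.75769321e-04]), 'contact_force': array([-0.37915015,  0.39524092, -0.07211046]), 'moment': array([ 0.03639158, -0.03868648,  0.08417611]), 'gripper_force': 0.0, 'width': 0.0853046891944844}
top 485.30387354052243 259.50372405936474 189.3483512997895 [[-0.02350645 -0.99972213  0.00176189]
 [-0.99640333  0.02328482 -0.08147533]
 [ 0.08141166 -0.00367075 -0.9966738 ]] [0.06108832 0.5640744  1.08982091]
scene 419.75071225337405 253.50804125264816 192.41866324273772 [[-0.89563371  0.44470506 -0.00881307]
 [ 0.36201418  0.71729635 -0.59534165]
 [-0.25842986 -0.5363985  -0.80342433]] [ 0.5159619  -0.1979382   1.23771016]
```

View pics/top.png

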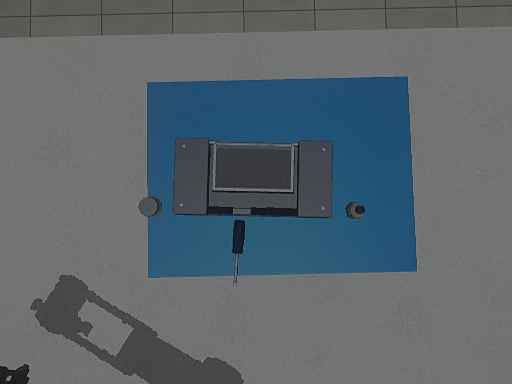

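View pics/scene.png

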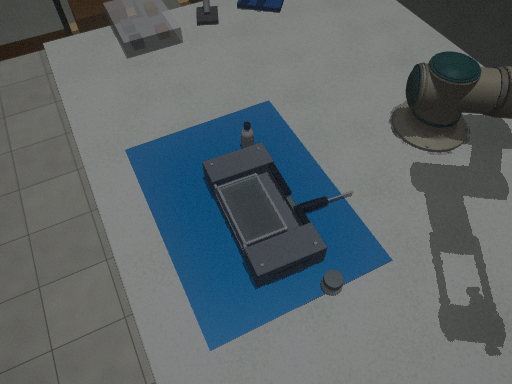

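The top view shows the press with end blocks at columns 174–209 and 298–332, and rows 139–217. The black strip runs along row ~211, with a grey gap (the notch) around columns 233–251. The jar is at (150,206), the bottle at (356,210), and the screwdriver runs from (239,222) to (235,283).

```bash
cat > h.py <<'E'
import numpy as np
def ray(c,u,v,z):
    R=np.array(c["R"]);t=np.array(c["t"]);o=-R.T@t
    d=R.T@np.array([(u-c["cx"])/c["fx"],(v-c["cy"])/c["fy"],1])
    return o+d*(z-o[2])/d[2]
E
python3 - <<'E'
import pickle,cv2,numpy as np
from h import ray
d=pickle.load(open("im.pkl","rb"));c=d["top"];p=c["pixels"]
cr=p[130:230,165:340];cv2.imwrite("pics/crop.png",cv2.resize(cv2.convertScaleAbs(cr,alpha=1.6),None,fx=4.5,fy=4.5,interpolation=cv2.INTER_CUBIC))
for n,u,v,z in [("L back L",174.5,139,.066),("L front L",173.5,214.5,.066),("R front R",332,217,.066),("R back R",332,141,.066),("notchL",233,211,.062),("notchR",251,211,.062),("jar",150,206,.04),("bottle",356,210,.08),("sd",239,222,.02),("sd2",235,283,.005)]:
    print(n,ray(c,u,v,z).round(4))
g=p.astype(int).sum(2)
for r in(208,210,212):print(r,g[r,205:302].tolist())
E
```

```text
L back L [0.6785 0.2342 0.066 ]
L front L [0.5109 0.238  0.066 ]
R front R [ 0.4973 -0.1096  0.066 ]
R back R [ 0.6659 -0.1156  0.066 ]
notchL [0.5157 0.1075 0.062 ]
notchR [0.5147 0.0679 0.062 ]
jar [0.5321 0.2952 0.04  ]
bottle [ 0.5109 -0.1601  0.08  ]
sd [0.4918 0.0965 0.02  ]
sd2 [0.3527 0.109  0.005 ]
208 [237, 154, 65, 85, 92, 77, 85, 79, 80, 93, 83, 88, 76, 75, 79, 89, 93, 83, 76, 94, 87, 78, 83, 82, 81, 56, 81, 53, 181, 157, 150, 138, 145, 139, 134, 140, 128, 128, 114, 128, 129, 116, 115, 113, 124, 146, 51, 84, 70, 70, 60, 59, 59, 70, 76, 50, 65, 45, 67, 69, 73, 67, 82, 83, 66, 72, 77, 62, 68, 66, 55, 87, 74, 78, 75, 81, 80, 72, 73, 82, 80, 97, 91, 107, 111, 89, 86, 172, 171, 181, 170, 83, 50, 192, 253, 233, 232]
210 [237, 118, 75, 94, 84, 87, 89, 96, 92, 84, 90, 89, 99, 82, 94, 84, 84, 84, 83, 77, 82, 86, 84, 76, 91, 87, 82, 62, 271, 249, 245, 245, 249, 242, 250, 243, 247, 243, 246, 245, 247, 242, 245, 255, 247, 195, 66, 85, 76, 62, 82, 80, 78, 65, 74, 75, 67, 80, 84, 66, 94, 77, 80, 84, 101, 85, 78, 82, 72, 79, 96, 95, 74, 79, 74, 75, 87, 78, 80, 84, 76, 81, 84, 77, 103, 84, 77, 72, 77, 78, 94, 78, 78, 201, 248, 229, 224]
212 [241, 114, 67, 93, 96, 83, 93, 73, 63, 92, 89, 70, 80, 85, 76, 93, 81, 93, 75, 79, 89, 94, 81, 91, 66, 86, 67, 62, 283, 268, 253, 260, 263, 253, 254, 264, 259, 256, 256, 264, 265, 256, 260, 264, 273, 210, 62, 93, 88, 81, 85, 85, 73, 77, 89, 82, 91, 70, 86, 84, 90, 83, 96, 88, 77, 69, 79, 77, 86, 99, 65, 75, 98, 97, 87, 85, 71, 81, 90, 86, 93, 86, 71, 73, 93, 94, 88, 89, 91, 80, 93, 87, 64, 199, 245, 230, 226]
```

View pics/crop.png

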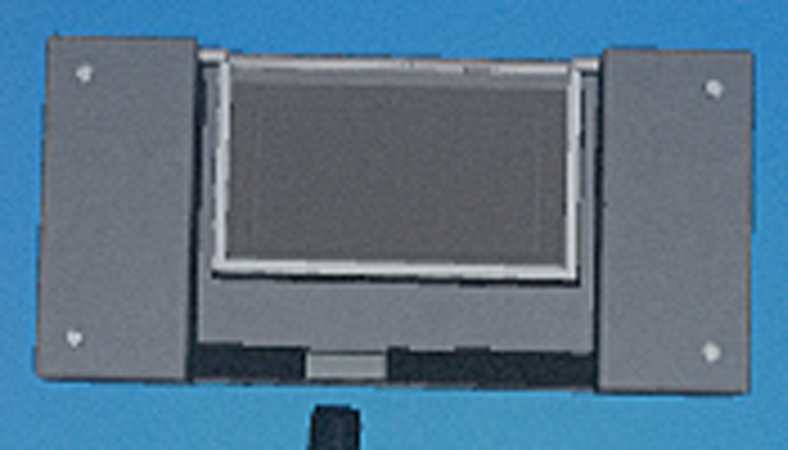

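The crop shows the notch clearly at crop px (305–387, 352–380). It is about 22 mm from the strip's middle, towards +y. Next I approach above the +y end with the fingers closed and aligned.

Call:
move_arm:
  steps: [0, 0, -0.182, 0.26, -0.369, -0.1, -1, 0, 0, -0.182, 0.26, -0.369, -0.1, -1, 0, 0, -0.182, 0.26, -0.369, -0.1, -1, 0, 0, -0.182, 0.26, -0.369, -0.1, -1, 0, 0, -0.182, 0.26, -0.369, -0.1, -1, 0, 0, -0.182, 0.26, -0.369, -0.1, -1, 0, 0, -0.182, 0.26, -0.369, -0.1, -1, 0, 0, -0.182, 0.26, -0.369, -0.1, -1, 0, 0, -0.182, 0.26, -0.369, -0.1, -1, 0, 0, -0.182, 0.26, -0.369, -0.1, -1]
  squeeze: 20

```text
clock: 1.1
position: [0.5183, 0.1418, 0.1468]
ee_rot: [0.001, 0.721, 0.693, -0.001]
contact_force: [-1.2, 0.3, -0.1]
width: 0.0001
gripper_force: 0.0
```

Call:
move_arm:
  steps: [0, 0, 0, 0, 0, 0, -1, 0, 0, 0, 0, 0, 0, -1, 0, 0, 0, 0, 0, 0, -1, 0, 0, 0, 0, 0, 0, -1, 0, 0, 0, 0, 0, 0, -1, 0, 0, 0, 0, 0, 0, -1, 0, 0, 0, 0, 0, 0, -1, 0, 0, 0, 0, 0, 0, -1, 0, 0, 0, 0, 0, 0, -1, 0, 0, 0, 0, 0, 0, -1]

```text
clock: 2.1
position: [0.5162, 0.1457, 0.1483]
ee_rot: [0.0, 0.719, 0.695, 0.0]
contact_force: [0.3, -0.3, -0.2]
width: -0.0001
gripper_force: 0.0
```

```bash
python3 - <<'E'
from rig import manip
import cv2,pickle
from scipy.spatial.transform import Rotation as Ro
d=manip.get_image("wrist");pickle.dump(d,open("w.pkl","wb"));cv2.imwrite("pics/w.png",cv2.convertScaleAbs(d["pixels"],alpha=1.5))
s=manip.get_state();q=s["ee_rot"];M=Ro.from_quat([q[1],q[2],q[3],q[0]]).as_matrix()
print(s["clock"],s["position"],M.round(3),s["contact_force"],s["width"],s["qpos"])
E
```

```text
2.15 [0.51624701 0.14572611 0.14828575] [[ 0.035  0.999  0.   ]
 [ 0.999 -0.035 -0.   ]
 [-0.     0.    -1.   ]] [-0.319917   -0.22338785  0.47035422] 0.0002609969229637708 [ 1.45411414e-01  2.95013334e-01  1.74276674e+00 -5.08217798e-05
  1.10379443e+00  1.80074675e-01]
```

View pics/w.png

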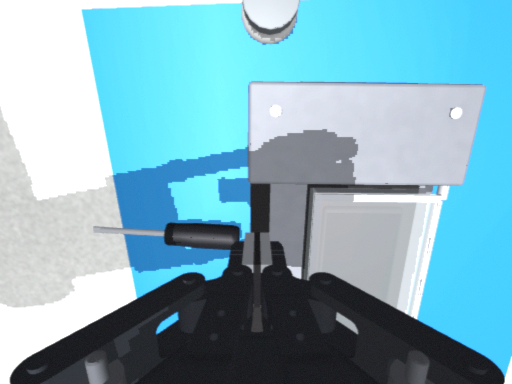

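The wrist view shows the strip at columns 250–270 (rows 185–235), the block's inner edge at row 185, and the closed fingertips at (257,234), right over the strip.

```bash
python3 - <<'E'
import pickle
from h import ray
d=pickle.load(open("w.pkl","rb"));g=d["pixels"].astype(int).sum(2)
print(g[205,240:285].tolist(),g[175:195,260].tolist())
for u,v,z in[(250,205,.062),(270,205,.062),(260,185,.066),(260,185,.062)]:print(ray(d,u,v,z).round(4))
E
```

```text
[457, 456, 456, 457, 457, 454, 457, 455, 436, 329, 185, 92, 76, 78, 79, 77, 76, 76, 77, 76, 68, 72, 70, 74, 69, 76, 74, 77, 81, 137, 249, 275, 278, 276, 277, 275, 277, 275, 279, 279, 279, 276, 279, 275, 273] [276, 271, 272, 271, 269, 270, 257, 236, 176, 84, 78, 79, 78, 81, 74, 78, 73, 78, 74, 75]
[0.5102 0.1472 0.062 ]
[0.5265 0.1466 0.062 ]
[0.5189 0.1647 0.066 ]
[0.5189 0.1637 0.062 ]
```

Call:
move_arm:
  steps: [0, 0, 0, 0, 0, -0.03, -1, 0, 0, 0, 0, 0, -0.05, -1, 0, 0, 0, 0, 0, -0.06, -1, 0, 0, 0, 0, 0, -0.062, -1, 0, 0, 0, 0, 0, -0.064, -1, 0, 0, 0, 0, 0, -0.065, -1, 0, 0, 0, 0, 0, -0.065, -1, 0, 0, 0, 0, 0, -0.065, -1, 0, 0, 0, 0, 0, -0.065, -1, 0, 0, 0, 0, 0, -0.065, -1]

```text
clock: 3.15
position: [0.5164, 0.1458, 0.0836]
ee_rot: [0.0, 0.719, 0.695, 0.0]
contact_force: [-0.8, -0.4, 0.2]
width: -0.0
gripper_force: 0.0
```

Call:
move_arm:
  steps: [0, 0, 0, 0.002, 0, -0.001, -1, 0, 0, 0, 0.002, 0, -0.002, -1, 0, 0, 0, 0.002, 0, -0.003, -1, 0, 0, 0, 0.002, 0, -0.004, -1, 0, 0, 0, 0.002, 0, -0.005, -1, 0, 0, 0, 0.002, 0, -0.006, -1, 0, 0, 0, 0.002, 0, -0.007, -1, 0, 0, 0, 0.002, 0, -0.007, -1, 0, 0, 0, 0.002, 0, -0.007, -1, 0, 0, 0, 0.002, 0, -0.007, -1]

```text
clock: 4.15
position: [0.5182, 0.1458, 0.0764]
ee_rot: [0.0, 0.719, 0.695, 0.0]
contact_force: [-1.1, 0.3, 3.2]
width: -0.0004
gripper_force: 1.7
```

Call:
move_arm:
  steps: [0, 0, 0, 0, -0.003, 0, -1, 0, 0, 0, 0, -0.006, 0, -1, 0, 0, 0, 0, -0.009, 0, -1, 0, 0, 0, 0, -0.012, 0, -1, 0, 0, 0, -0.001, -0.015, 0, -1, 0, 0, 0, -0.001, -0.018, 0, -1, 0, 0, 0, -0.001, -0.021, 0, -1, 0, 0, 0, -0.001, -0.024, 0, -1, 0, 0, 0, -0.001, -0.027, 0, -1, 0, 0, 0, -0.001, -0.03, 0, -1]

```text
clock: 5.15
position: [0.5171, 0.1155, 0.0763]
ee_rot: [-0.0, 0.719, 0.695, -0.0]
contact_force: [-0.8, 2.6, 4.4]
width: 0.0002
gripper_force: 1.7
```

Call:
move_arm:
  steps: [0, 0, 0, 0, -0.003, 0, -1, 0, 0, 0, 0, -0.006, 0, -1, 0, 0, 0, 0, -0.009, 0, -1, 0, 0, 0, 0, -0.012, 0, -1, 0, 0, 0, -0.001, -0.015, 0, -1, 0, 0, 0, -0.001, -0.018, 0, -1, 0, 0, 0, -0.001, -0.021, 0, -1, 0, 0, 0, -0.001, -0.024, 0, -1, 0, 0, 0, -0.001, -0.027, 0, -1, 0, 0, 0, -0.001, -0.028, 0, -1]

```text
clock: 6.15
position: [0.516, 0.0874, 0.0762]
ee_rot: [-0.0, 0.719, 0.695, -0.0]
contact_force: [0.2, -0.3, -0.6]
width: -0.0002
gripper_force: 0.0
```

The force has dropped to zero, so the tip is in the notch. Now I press down.

Call:
move_arm:
  steps: [0, 0, 0, 0, 0, -0.004, -1, 0, 0, 0, 0, 0, -0.008, -1, 0, 0, 0, 0, 0, -0.011, -1, 0, 0, 0, 0, 0, -0.013, -1, 0, 0, 0, 0, 0, -0.015, -1, 0, 0, 0, 0, 0, -0.017, -1, 0, 0, 0, 0, 0, -0.018, -1, 0, 0, 0, 0, 0, -0.019, -1, 0, 0, 0, 0, 0, -0.02, -1, 0, 0, 0, 0, 0, -0.02, -1]

```text
clock: 7.15
position: [0.5159, 0.0879, 0.0569]
ee_rot: [-0.0, 0.719, 0.695, -0.0]
contact_force: [-2.7, 0.3, 6.5]
width: 0.0001
gripper_force: 3.5
```

```bash
python3 - <<'E'
from rig import manip
import cv2,numpy as np
a=manip.get_image("top")["pixels"][130:230,165:340];b=manip.get_image("scene")["pixels"][120:300,180:370]
f=lambda x,h:cv2.resize(cv2.convertScaleAbs(x,alpha=1.7),(h*x.shape[1]//x.shape[0],h))
A=f(a,220);B=f(b,370);W=max(A.shape[1],B.shape[1])
cv2.imwrite("pics/p.png",np.vstack([np.pad(x,((0,0),(0,W-x.shape[1]),(0,0))) for x in(A,B)]))
s=manip.get_state();print(s["clock"],s["position"],s["contact_force"],s["gripper_force"])
E
```

```text
7.25 [0.5159486  0.08790507 0.05698511] [-2.81703197  0.11868624  6.62024973] 3.529742718965281
```

View pics/p.png

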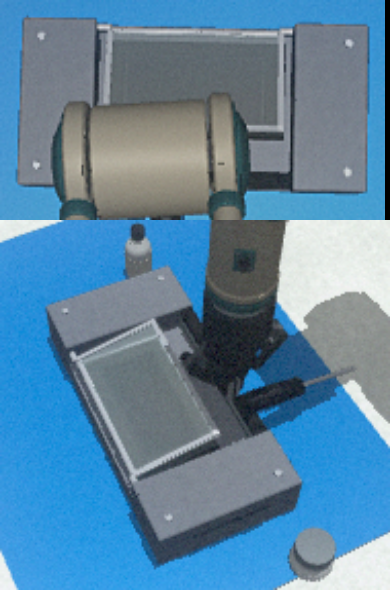

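In these views the cover is raised (right edge around (215,435) in the lower panel). The force is 6.6 N at about 6 mm down. I'll check the wrist view for clearance to the cover.

```bash
python3 - <<'E'
from rig import manip
import cv2
cv2.imwrite("pics/w2.png",cv2.convertScaleAbs(manip.get_image("wrist")["pixels"],alpha=1.5))
E
```

```text
(no output)
```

View pics/w2.png

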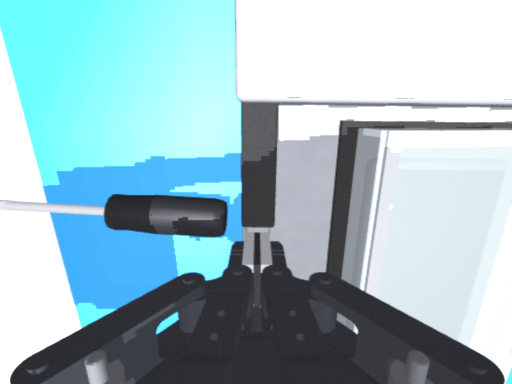

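The fingertips sit in the notch just below the strip's end at (258,228). The cover edge (columns 365–385) is well clear of them. I'll press about 1.5 mm more to reach the stop.

Call:
move_arm:
  steps: [0, 0, 0, 0, 0, -0.0005, -1, 0, 0, 0, 0, 0, -0.001, -1, 0, 0, 0, 0, 0, -0.0015, -1, 0, 0, 0, 0, 0, -0.0015, -1, 0, 0, 0, 0, 0, -0.0015, -1, 0, 0, 0, 0, 0, -0.0015, -1, 0, 0, 0, 0, 0, -0.0015, -1, 0, 0, 0, 0, 0, -0.0015, -1, 0, 0, 0, 0, 0, -0.0015, -1, 0, 0, 0, 0, 0, -0.0015, -1]

```text
clock: 8.3
position: [0.516, 0.0879, 0.056]
ee_rot: [0.0, 0.719, 0.695, 0.0]
contact_force: [-3.3, -0.0, 10.8]
width: -0.0002
gripper_force: 5.3
```

The bar is at its stop: TCP z is 0.056, the force is 10.8 N, and nothing is pushing sideways along the strip.

```bash
python3 -c "
from rig import manip
print(manip.sign_off())"
```

```text
the job is handed in; nothing more can be done
None
```

I swept the strip from its +y end into the notch, pressed the release bar to its stop and handed in with it held down and the cover raised; the hand-in gave no verdict.

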